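# Lock the tool case: hasp over the catch, bolt through it

## Task

Lock the black tool case: swing its steel hasp over onto the brass catch until it lies flat, and then slide the red-gripped bolt fully home through the catch so the hasp cannot lift. Keep the lid shut and leave everything else on the bench and on the lid where it is.

Things in the scene. Friction and masses are not known exactly. Their poses are not given: they have to be found in the camera images.
- case: Black tool case, 280 (x) x 360 (y) x 100 mm high, fixed to the bench; origin at the centre of its underside. Its -x side is the front, with a handle low on it standing out 30 mm. The top is flat, 100 mm above the origin: the front 100 mm (x -140 to -40) is a fixed deck that carries the catch and the bolt; the rest (x -40 to +140) is the hinged lid.
- lid (a joint): Opening angle of the lid in rad about its hinge along the rear edge (case x = +138 mm): 0 shut, grows as it opens. It is shut at the start and its own weight keeps it so.
- hasp (a joint): Angle of the hasp in rad: 0 = lying flat forward over the catch, pi/2 = upright, more = leaning back over the lid (stop at 2.5). Starts leaning back, between 1.75 and 2.15. The hinge is stiff: the hasp stays where it is left (about 0.11 N m to turn it).
- hasp_hinge (a point): Centre of the hasp's hinge pin, on the lid, at case x = -20 mm, y = 0, 6 mm above the case top. The pin runs along case y. The hasp is a flat steel plate 115 mm long from this point, 44 mm wide (along case y), 4 mm thick, with a slot 36 mm long by 9 mm wide centred 68 mm from the pin.
- hasp_tip (a point): Middle of the hasp's free end, 115 mm from the hinge pin.
- catch (a point): Top of the brass catch, an upright wire loop on the deck at case x = -88 mm, y = 0; it stands 28 mm above the case top, 25 mm wide along case x, 5 mm along y. The hasp's slot drops over it; the bolt's rod goes through it above the hasp.
- bolt (a joint): How far the bolt is slid, in m, along case +y: 0 = fully withdrawn, 0.065 = fully home (its end stop). Starts between 0 and 0.008. Friction about 2.5 N.
- bolt_top (a point): Centre of the top of the bolt's red grip, a block 20 mm (case x) x 24 mm (y) x 38 mm high, its top 50 mm above the case top, at case x = -88 mm, y = -117 mm + bolt value. Its 10 mm steel rod points along +y, 13 mm above the case top, to 85 mm ahead of the grip's centre. Guide brackets 24 mm high stand at case y = -34 and +31 mm; fully home, the grip is close up to the first.
- tape_roll: Bystander: roll of yellow tape, 60 mm across, 19 mm high, lying on the lid; origin under its centre.
- screwdriver: Bystander: red-handled screwdriver 160 mm long lying on the lid; origin under its middle.
- mug: Bystander: yellow mug, 84 mm across, 95 mm high, on the bench; origin under its centre.
- multimeter: Bystander: orange multimeter, 150 x 80 x 42 mm, flat on the bench; origin under its centre.
- pliers: Bystander: red-handled pliers, 170 mm long, on the bench; origin under the pivot.
- parts_tray: Bystander: blue divided parts tray, 130 x 180 x 40 mm, on the bench; origin under its centre.
- solder_spool: Bystander: metal spool, 60 mm across, 50 mm high, upright on the bench; origin under its centre.

How it is judged:
By the outcome, as a careful person would: the job done as asked, in the order asked, and still so for the second after the job is handed in, with the robot touching nothing.
It also fails if it takes over 48 s, if anything falls off the work surface, if the arm or the gripper's body presses on something with over 40 N, if the wrist force passes 120 N, or if a joint passes its speed limit or range.

## Robot

A 7-joint arm with a two-finger parallel gripper is mounted at the origin on the work surface. World frame = base frame: x ahead of the robot, y to its left, z up, the work surface at z = 0. Lengths are in m, angles in rad, forces in N, time in s.
With the tool pointing down it reaches from about 0.4 to 0.85 m from the base axis. Payload 10.4 kg.
Tool frame: the origin (TCP) lies between the finger pads; the fingertips stand 11 mm ahead of it and the grasp point (between the pads) lies 8 mm behind it (tip_reach is the distance from the TCP to the fingertips, in m); z points along the fingers, y is the line along which they close (so a half turn about z gives the same grasp; the last joint's range is limited). The gripper opens to 85 mm and grips with 20 to 120 N. Pads are 22 mm wide; open, the fingers measure 114 mm over their backs; the gripper's body (76 mm by 85 mm) begins 54 mm behind the grasp point. The pads swing forward as they close: fully open they stand 13 mm farther back than shut.
Start: joints at [-1.361, 0.332, -0.065, 1.46, 0.022, 1.35, -0.088], TCP at [0.144, 0.608, 0.242] pointing down, gripper open.
Joint ranges: [-2.6, 2.6], [-0.5, 2.12], [-1.47, 1.34], [0.16, 2.42], [-1.27, 4.41], [0.06, 2.06], [-2.6, 2.6]. Speed limits (rad/s): [2.22, 2.22, 2.79, 2.79, 3.14, 3.14, 3.14].

## Interface

Orientations are given as a unit quaternion [x, y, z, w].
In Python, from workcell import * gives the robot as it stands.
- The arm moves only by the shell command python3 -m inch 'ROWS' [OPENING] [FORCE]. ROWS is JSON, a list of rows, each an object with "slide": the shift along the world's x, y, z in m, a list of three; "yaw": the turn about the world's z in rad. A call has 1 to 20 rows; each row is the pose to reach, as a shift and turn from the pose commanded when the call began; what a row does not reach only later rows make up. A row lasts 1/12 s, in which the tool goes at most 41.7 mm and 7.16 degrees, less where a joint would pass 70% of its speed; a pose out of reach is approached as far as the arm can. A call with a gripper value outside its range is refused whole. OPENING is the closure in counts, from 0 (fully open) to 255 (shut), set as the call begins (- or left out, the last holds). The fingers move at their own pace and stop on an object; FORCE is the grip in N (left out, the last holds). Time passes only in rows, so rows that repeat a pose let the fingers close. It gives the time, the measured TCP pose, the force, the opening and the grip force at its end, in the units of the state.
- get_obs(): the state, without advancing time (a new reading comes with each control period).
- camera(name): name is "side" or "top" or "wrist"; returns a dict with "frame" (420x560x3 uint8, red, green, blue), "fx", "fy", "cx", "cy" (pixels), "extrinsics" (4x4, takes a point from world to camera coordinates). Camera axes: x right, y down, z forward; pixel columns grow to the right and rows downward; lengths in m; the calibration is good to about 2 mm. A picture is of the moment at which its call begins. There is no depth.
- hand_in(): hands the job in; it is judged then, once.
The state is a dict: "clock": time; "joint_pos": joint angles; "joint_velocities": joint speeds; "tau": joint torques, N m; "position": TCP position; "ee_rot": TCP orientation; "ft_force": force on the tool from outside, world axes, zero at the start; "torque": the same for the moment, N m; "grip_width": opening from 0.0 (shut) to 1.0 (fully open); "grasp_force": force on a finger pad.
Only numpy, scipy, OpenCV 4.12 (cv2) and the standard library are available. Lean on these libraries where they do the work, as an engineer would, in place of code of your own. Each camera call takes 0.05 s, during which the arm holds its last target. There are 200 camera calls.

## Working session

There is one attempt and no reset: what is moved stays moved. The work goes in short steps, Python scripts to look and compute and a shell command to move; the robot and the scene stay as the last step left them, time stands still between calls to the robot, and variables do not carry over. Pictures are saved under pics/ and viewed, at most 11 in all, crops included, and the job is handed in when it is done.

```bash
mkdir -p pics; python3 - <<'E'
from workcell import *
import cv2,numpy as np,json
o=get_obs();print(o['position'],o['ee_rot'],o['grip_width'],o['clock'])
for n in ['top','side']:
    c=camera(n);cv2.imwrite(f'pics/{n}0.png',c['frame'][:,:,::-1])
    print(n,c['fx'],c['fy'],c['cx'],c['cy'],np.round(c['extrinsics'],4).tolist())
E
```

```text
[0.14414529 0.60779321 0.24151629] [ 1.16140692e-01  9.93232526e-01 -6.98807178e-04 -3.43784617e-05] 1.0023549734864818 0.0
top 415.256195956344 415.256195956344 273.3335021570271 207.94481467060334 [[0.0148, -0.9999, 0.0033, -0.0148], [-0.9966, -0.015, -0.0808, 0.523], [0.0808, -0.0021, -0.9967, 1.3168], [0.0, 0.0, 0.0, 1.0]]
side 391.25732782748406 391.25732782748406 278.2574533768264 213.4165187623545 [[0.9097, -0.415, 0.0112, -0.4599], [-0.2846, -0.6431, -0.7109, 0.208], [0.3023, 0.6436, -0.7032, 1.006], [0.0, 0.0, 0.0, 1.0]]
```

View pics/top0.png

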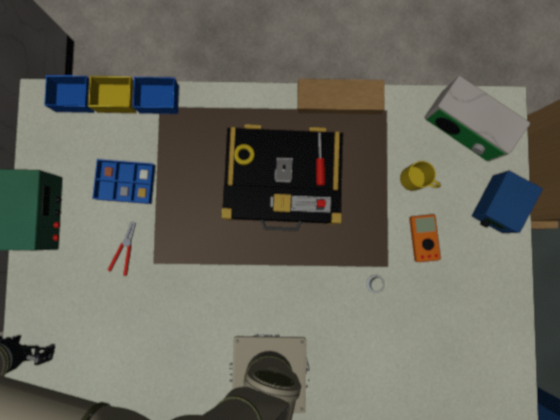

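View pics/side0.png

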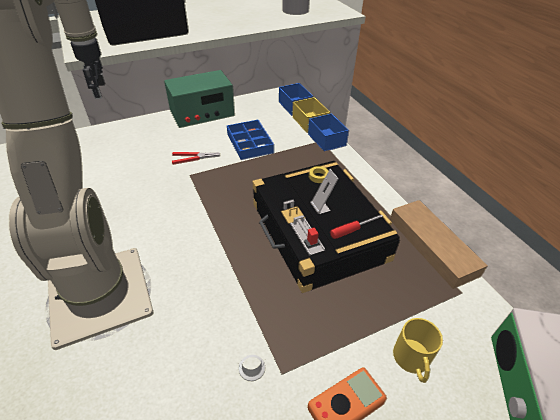

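The top view shows the case at about (225–342, 128–222), with the red bolt grip at (321,204), the hasp at (284,168), the tape at (244,154) and the screwdriver at (320,165). The side view shows the hasp leaning back and the grip at (312,236). I'll zoom in on both.

```bash
python3 - <<'E'
import cv2,numpy as np
a=cv2.imread('pics/top0.png')[120:235,215:350];b=cv2.imread('pics/side0.png')[155:295,245:405]
a=cv2.resize(a,None,fx=5,fy=5,interpolation=2)[:, :];b=cv2.resize(b,None,fx=5,fy=5,interpolation=2)
a=cv2.convertScaleAbs(a,alpha=1.6)
cv2.imwrite('pics/a.png',a[:600,:800]);cv2.imwrite('pics/b.png',b[:600,:800])
E
```

```text
(no output)
```

View pics/a.png

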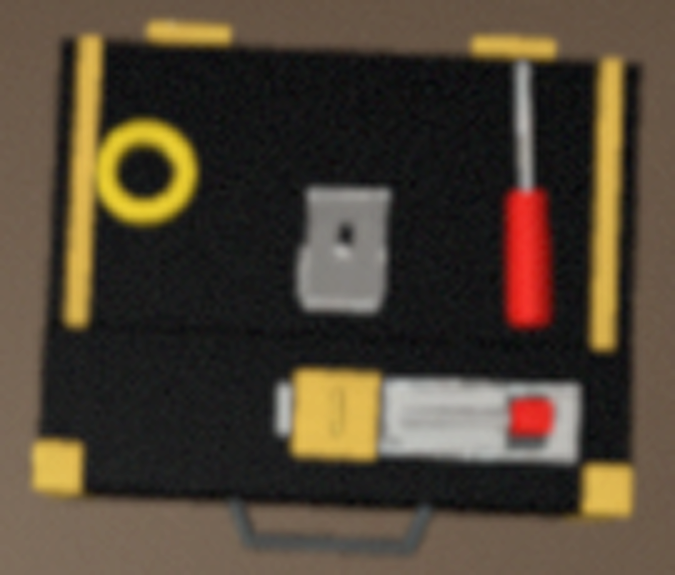

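View pics/b.png

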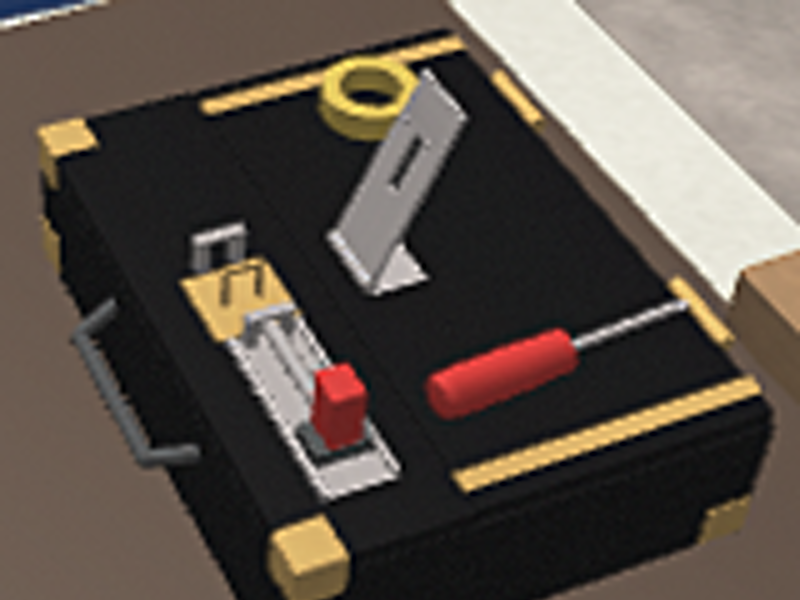

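The crops show the case corners, the grip top at top-crop (531,408), the hasp tip at (349,187), and in the side crop the tip at (445,94) and the catch at (243,270). I'll fit the pose, bolt and hasp jointly.

```bash
cat > fit.py <<'E'
from workcell import *
import numpy as np
from scipy.optimize import least_squares
K={n:camera(n) for n in ['top','side']}
def proj(n,p):
    c=K[n];q=c['extrinsics'][:3,:3]@p+c['extrinsics'][:3,3];return np.array([c['fx']*q[0]/q[2]+c['cx'],c['fy']*q[1]/q[2]+c['cy']])
def W(s,p):
    x,y,t=s[:3];return np.array([x+np.cos(t)*p[0]-np.sin(t)*p[1],y+np.sin(t)*p[0]+np.cos(t)*p[1],p[2]])
def pts(s):
    b,h=s[3:5]
    return dict(FL=(-.14,.18,.1),FR=(-.14,-.18,.1),RL=(.14,.18,.1),RR=(.14,-.18,.1),bolt=(-.088,-.117+b,.15),
     tip=(-.02-.115*np.cos(h),0,.106+.115*np.sin(h)),catch=(-.088,0,.128))
M=[('top','FL',33,492),('top','FR',632,516),('top','RL',65,40),('top','RR',640,63),('top','bolt',531,414),('top','tip',349,189),
('side','RL',455,32),('side','RR',770,400),('side','bolt',341,380),('side','tip',445,94),('side','catch',243,272)]
def px(n,u,v): return np.array([u/5,v/5])+((215,120) if n=='top' else (245,155))
def f(s):
    P=pts(s);return np.concatenate([proj(n,W(s,P[k]))-px(n,u,v) for n,k,u,v in M])
E
python3 - <<'E'
from fit import *
r=least_squares(f,[.5,0,0,.004,1.9],loss='soft_l1',x_scale=[.1,.1,.1,.01,.1])
print(r.x.round(4));print([(m[:2],v.round(1)) for m,v in zip(M,r.fun.reshape(-1,2))])
for k,p in pts(r.x).items(): print(k,W(r.x,p).round(4))
print('hinge',W(r.x,(-.02,0,.106)))
E
```

```text
[ 0.6197 -0.0359 -0.0246  0.0046  2.0053]
[(('top', 'FL'), array([ 0.6, -0.5])), (('top', 'FR'), array([-0.3, -0.6])), (('top', 'RL'), array([-1.4, -0.8])), (('top', 'RR'), array([ 0.5, -0.8])), (('top', 'bolt'), array([0. , 0.3])), (('top', 'tip'), array([0. , 0.3])), (('side', 'RL'), array([-2.3, -1.2])), (('side', 'RR'), array([1.4, 2.5])), (('side', 'bolt'), array([-1.1,  0.5])), (('side', 'tip'), array([0.2, 0.7])), (('side', 'catch'), array([-0.8, -0.7]))]
FL [0.4842 0.1475 0.1   ]
FR [ 0.4753 -0.2124  0.1   ]
RL [0.7641 0.1406 0.1   ]
RR [ 0.7552 -0.2193  0.1   ]
bolt [ 0.529  -0.1461  0.15  ]
tip [ 0.6481 -0.0366  0.2103]
catch [ 0.5317 -0.0337  0.128 ]
hinge [ 0.59971323 -0.03538552  0.106     ]
```

```bash
R='{"slide":[0.576,-0.644,0.03],"yaw":0.208}'; python3 -m inch '[{"slide":[0.28,-0.31,0.03],"yaw":0.1},{"slide":[0.28,-0.31,0.03],"yaw":0.1},{"slide":[0.28,-0.31,0.03],"yaw":0.1},{"slide":[0.28,-0.31,0.03],"yaw":0.1},{"slide":[0.28,-0.31,0.03],"yaw":0.1},{"slide":[0.28,-0.31,0.03],"yaw":0.1},{"slide":[0.28,-0.31,0.03],"yaw":0.1},{"slide":[0.28,-0.31,0.03],"yaw":0.1},{"slide":[0.28,-0.31,0.03],"yaw":0.1},{"slide":[0.576,-0.644,0.03],"yaw":0.208},{"slide":[0.576,-0.644,0.03],"yaw":0.208},{"slide":[0.576,-0.644,0.03],"yaw":0.208},{"slide":[0.576,-0.644,0.03],"yaw":0.208},{"slide":[0.576,-0.644,0.03],"yaw":0.208},{"slide":[0.576,-0.644,0.03],"yaw":0.208},{"slide":[0.576,-0.644,0.03],"yaw":0.208},{"slide":[0.576,-0.644,0.03],"yaw":0.208},{"slide":[0.576,-0.644,0.03],"yaw":0.208},{"slide":[0.576,-0.644,0.03],"yaw":0.208}]' 255 60
```

```text
clock: 1.78
position: [0.6712, 0.019, 0.2717]
ee_rot: [0.012, 1.0, 0.0, -0.0]
ft_force: [1.0, 0.5, 1.2]
grip_width: 0.007
grasp_force: 0.0
```

```bash
python3 -m inch '[{"slide":[0.035,-0.03,0]},{"slide":[0.044,-0.055,0]},{"slide":[0.044,-0.055,0]},{"slide":[0.044,-0.055,-0.04]},{"slide":[0.044,-0.055,-0.082]},{"slide":[0.044,-0.055,-0.082]},{"slide":[0.044,-0.055,-0.082]}]'; python3 - <<'E'
from workcell import *
import cv2
im=[cv2.resize(camera(n)['frame'][a:b,c:d,::-1],(400,300),interpolation=2) for n,a,b,c,d in [('side',140,290,235,435),('wrist',0,420,0,560)]]
cv2.imwrite('pics/c.png',cv2.hconcat(im))
E
```

```text
invalid input
```

View pics/c.png

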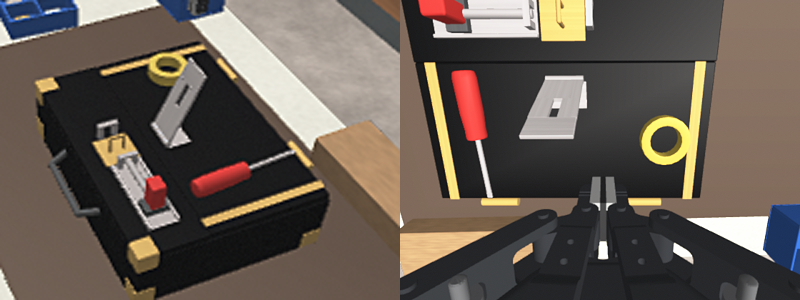

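The move was refused because yaw is required, so the picture shows the scene before it: the hasp is clear and the fingers are closed. Resending with yaw.

```bash
python3 -m inch '[{"slide":[0.035,-0.03,0],"yaw":0},{"slide":[0.044,-0.055,0],"yaw":0},{"slide":[0.044,-0.055,0],"yaw":0},{"slide":[0.044,-0.055,-0.04],"yaw":0},{"slide":[0.044,-0.055,-0.082],"yaw":0},{"slide":[0.044,-0.055,-0.082],"yaw":0},{"slide":[0.044,-0.055,-0.082],"yaw":0}]'; python3 - <<'E'
from workcell import *
import cv2
print(get_obs()['position'])
im=[cv2.resize(camera(n)['frame'][a:b,c:d,::-1],(400,300),interpolation=2) for n,a,b,c,d in [('side',110,290,235,475),('wrist',0,420,0,560)]]
cv2.imwrite('pics/d.png',cv2.hconcat(im))
E
```

```text
clock: 2.47
position: [0.7128, -0.0338, 0.1881]
ee_rot: [0.012, 1.0, 0.0, -0.002]
ft_force: [-0.2, -0.2, 0.2]
grip_width: -0.002
grasp_force: 0.0
[ 0.71283539 -0.03384768  0.18814732]
```

View pics/d.png

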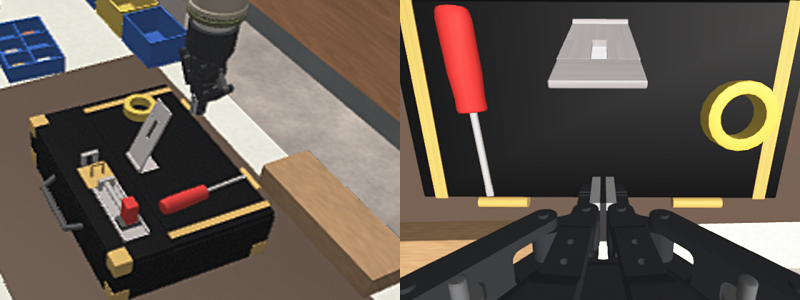

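The gripper is centred behind the hasp and the wrist view is symmetric. Now I'll push it over.

```bash
python3 -m inch '[{"slide":[-0.03,0,0],"yaw":0},{"slide":[-0.05,0,0],"yaw":0},{"slide":[-0.065,0,0],"yaw":0},{"slide":[-0.08,0,0],"yaw":0},{"slide":[-0.095,0,0],"yaw":0},{"slide":[-0.11,0,0],"yaw":0},{"slide":[-0.125,0,0],"yaw":0},{"slide":[-0.14,0,0],"yaw":0},{"slide":[-0.152,0,0],"yaw":0},{"slide":[-0.164,0,-0.004],"yaw":0},{"slide":[-0.175,0,-0.009],"yaw":0},{"slide":[-0.184,0,-0.017],"yaw":0},{"slide":[-0.192,0,-0.026],"yaw":0},{"slide":[-0.2,0,-0.033],"yaw":0},{"slide":[-0.207,0,-0.041],"yaw":0},{"slide":[-0.207,0,-0.041],"yaw":0}]'; python3 - <<'E'
from workcell import *
import cv2
im=[cv2.resize(camera(n)['frame'][a:b,c:d,::-1],(400,300),interpolation=2) for n,a,b,c,d in [('side',110,290,235,475),('wrist',0,420,0,560)]]
cv2.imwrite('pics/e.png',cv2.hconcat(im))
E
```

```text
clock: 3.9
position: [0.5074, -0.0348, 0.1505]
ee_rot: [0.013, 1.0, 0.001, 0.001]
ft_force: [0.5, -0.2, -0.8]
grip_width: 0.002
grasp_force: 0.0
```

View pics/e.png

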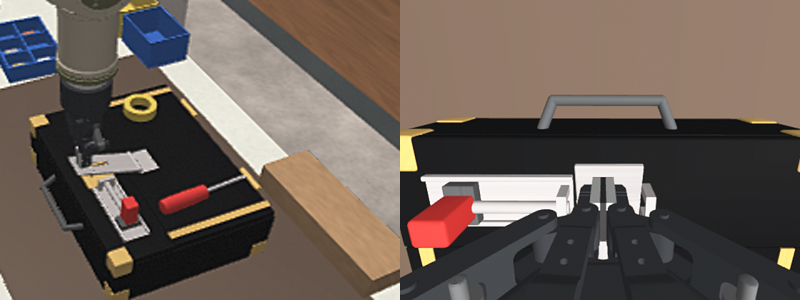

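The hasp has come over under the fingertips, with the far edge of the plate just ahead of them. Now I'll press it flat.

```bash
python3 -m inch '[{"slide":[-0.005,0,-0.006],"yaw":0},{"slide":[-0.008,0,-0.012],"yaw":0},{"slide":[-0.008,0,-0.018],"yaw":0},{"slide":[-0.008,0,-0.023],"yaw":0},{"slide":[-0.008,0,-0.027],"yaw":0},{"slide":[-0.008,0,-0.03],"yaw":0},{"slide":[-0.008,0,-0.03],"yaw":0},{"slide":[-0.008,0,-0.03],"yaw":0}]'
```

```text
clock: 4.67
position: [0.4991, -0.0346, 0.1212]
ee_rot: [0.013, 1.0, 0.001, -0.001]
ft_force: [-18.6, 0.7, 37.7]
grip_width: -0.002
grasp_force: 19.1
```

```bash
python3 -m inch '[{"slide":[0,0,0.004],"yaw":0},{"slide":[0,0,0.006],"yaw":0},{"slide":[0,0,0.04],"yaw":0},{"slide":[0,0,0.08],"yaw":0},{"slide":[0.03,0,0.12],"yaw":0},{"slide":[0.03,0,0.12],"yaw":0},{"slide":[0.03,0,0.12],"yaw":0}]'; python3 - <<'E'
from workcell import *
import cv2
im=[cv2.resize(camera(n)['frame'][a:b,c:d,::-1],(400,300),interpolation=2) for n,a,b,c,d in [('side',165,255,260,380),('wrist',0,420,0,560)]]
cv2.imwrite('pics/f.png',cv2.hconcat(im))
E
```

```text
clock: 5.25
position: [0.5315, -0.0343, 0.2409]
ee_rot: [0.012, 1.0, 0.0, 0.002]
ft_force: [-0.7, 0.2, -0.8]
grip_width: 0.003
grasp_force: 0.0
```

View pics/f.png

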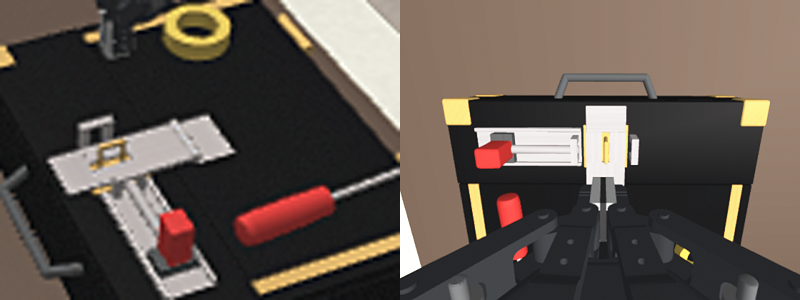

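The hasp lies flat with the catch loop standing through its slot (side crop (112,152)). Next is the bolt: move to the -y side of the grip and descend.

```bash
python3 -m inch '[{"slide":[-0.003,-0.04,0],"yaw":0},{"slide":[-0.003,-0.08,0],"yaw":0},{"slide":[-0.003,-0.12,0],"yaw":0},{"slide":[-0.003,-0.16,0],"yaw":0},{"slide":[-0.003,-0.171,0],"yaw":0},{"slide":[-0.003,-0.171,0],"yaw":0},{"slide":[-0.003,-0.171,-0.035],"yaw":0},{"slide":[-0.003,-0.171,-0.07],"yaw":0},{"slide":[-0.003,-0.171,-0.108],"yaw":0},{"slide":[-0.003,-0.171,-0.108],"yaw":0},{"slide":[-0.003,-0.171,-0.108],"yaw":0}]'; python3 - <<'E'
from fit import *
import cv2
s=[.6197,-.0359,-.0246,.0046,0]
for h in(0,.05,.1): print(h,proj('side',W(s,pts(s[:4]+[h])['tip'])),'seen 277.7 218.1')
im=[cv2.resize(camera(n)['frame'][a:b,c:d,::-1],(400,300),interpolation=2) for n,a,b,c,d in [('side',165,285,250,410),('wrist',0,420,0,560)]]
cv2.imwrite('pics/g.png',cv2.hconcat(im))
E
```

```text
clock: 6.27
position: [0.5245, -0.2042, 0.1291]
ee_rot: [0.012, 1.0, 0.001, -0.003]
ft_force: [0.2, -0.7, 0.4]
grip_width: -0.001
grasp_force: 0.0
0 [276.70779856 219.18646643] seen 277.7 218.1
0.05 [276.77491696 217.67577905] seen 277.7 218.1
0.1 [276.94107601 216.12836514] seen 277.7 218.1
```

View pics/g.png

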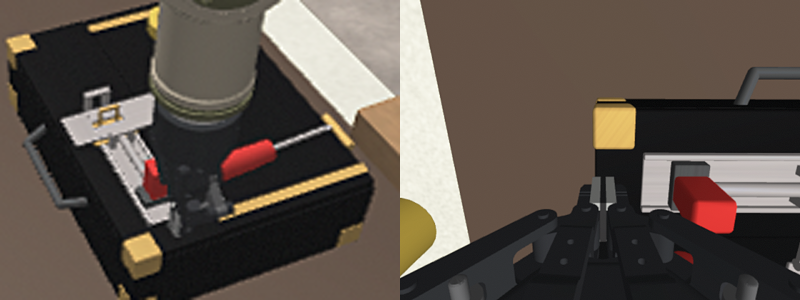

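The fingers are just right of the grip and clear of the screwdriver. Now I'll push along +y.

```bash
python3 -m inch '[{"slide":[0.003,0.015,0],"yaw":0},{"slide":[0.003,0.025,0],"yaw":0},{"slide":[0.003,0.033,0],"yaw":0},{"slide":[0.003,0.04,0],"yaw":0},{"slide":[0.004,0.047,0],"yaw":0},{"slide":[0.004,0.054,0],"yaw":0},{"slide":[0.004,0.061,0],"yaw":0},{"slide":[0.004,0.068,0],"yaw":0},{"slide":[0.005,0.075,0],"yaw":0},{"slide":[0.005,0.082,0],"yaw":0},{"slide":[0.005,0.082,0],"yaw":0}]'
```

```text
clock: 7.38
position: [0.5312, -0.1216, 0.1306]
ee_rot: [0.011, 1.0, 0.0, -0.0]
ft_force: [0.2, -0.4, -0.2]
grip_width: 0.0
grasp_force: 0.0
```

```bash
python3 -m inch '[{"slide":[0,0.003,0],"yaw":0},{"slide":[0,0.006,0],"yaw":0},{"slide":[0,0.009,0],"yaw":0}]';python3 -m inch '[{"slide":[0,0.002,0],"yaw":0},{"slide":[0,0.003,0],"yaw":0}]'
```

```text
clock: 7.63
position: [0.5311, -0.1147, 0.1307]
ee_rot: [0.013, 1.0, -0.0, -0.0]
ft_force: [2.4, -1.8, -2.2]
grip_width: -0.003
grasp_force: 1.3
clock: 7.8
position: [0.5312, -0.1113, 0.1308]
ee_rot: [0.012, 1.0, 0.0, -0.0]
ft_force: [1.8, -1.7, -1.6]
grip_width: 0.001
grasp_force: 1.2
```

Contact is steady at about 2 N, so the bolt is sliding. I'll creep to the end stop.

```bash
for i in 1 2; do python3 -m inch '[{"slide":[0,0.0015,0],"yaw":0},{"slide":[0,0.003,0],"yaw":0}]' | grep -E 'posi|ft_'; done; python3 - <<'E'
from workcell import *
import cv2
im=[cv2.resize(camera(n)['frame'][a:b,c:d,::-1],(400,300),interpolation=2) for n,a,b,c,d in [('side',165,285,250,410),('wrist',0,420,0,560)]]
cv2.imwrite('pics/h.png',cv2.hconcat(im))
E
```

```text
position: [0.5312, -0.1094, 0.1309]
ft_force: [3.0, -10.1, -2.8]
position: [0.5311, -0.1092, 0.131]
ft_force: [4.1, -19.3, -5.2]
```

View pics/h.png

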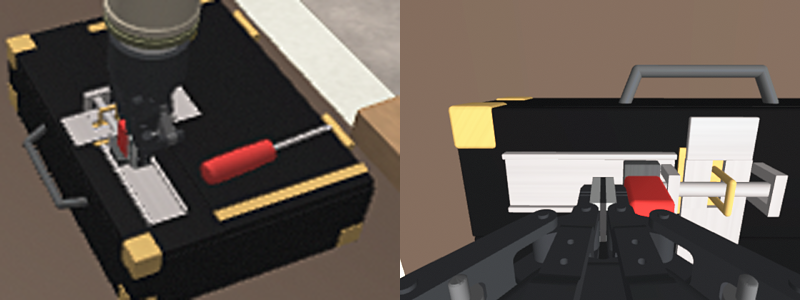

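The end stop is solid (20 N, no travel), the rod passes through the catch into the far bracket, and the grip is up against the first bracket. I'll back off, rise and verify.

```bash
python3 -m inch '[{"slide":[0,-0.01,0],"yaw":0},{"slide":[0,-0.03,0],"yaw":0},{"slide":[0,-0.04,0],"yaw":0},{"slide":[0,-0.04,0.04],"yaw":0},{"slide":[0,-0.04,0.08],"yaw":0},{"slide":[-0.04,-0.05,0.12],"yaw":0},{"slide":[-0.08,-0.05,0.14],"yaw":0},{"slide":[-0.08,-0.05,0.14],"yaw":0},{"slide":[-0.08,-0.05,0.14],"yaw":0}]'|grep -E 'clock|pos|ft'; python3 - <<'E'
from workcell import *
import cv2
im=[cv2.resize(camera(n)['frame'][a:b,c:d,::-1],(400,300),interpolation=2) for n,a,b,c,d in [('side',155,290,245,425),('top',120,225,215,355)]]
cv2.imwrite('pics/i.png',cv2.hconcat(im))
E
```

```text
clock: 8.98
position: [0.4496, -0.1566, 0.2738]
ft_force: [0.4, -0.8, -0.3]
```

View pics/i.png

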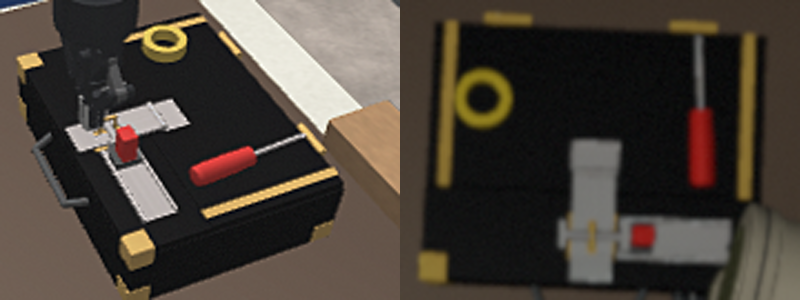

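The hasp is flat, the bolt is home (red grip at (643,236), next to the hasp), and the tape and screwdriver haven't moved.

```bash
python3 -c "
from workcell import *
print(hand_in())"
```

```text
the job is handed in; nothing more can be done
None
```

The case is locked and handed in at about 9 s: the hasp lies flat over the catch, the bolt is at its end stop through the catch, the lid is shut, and the tape and screwdriver on the lid have not moved.

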